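Move the plug-in relay from the tester to the project board

TASK

Take the relay out of the socket on the relay tester by pinching its two sprung side tabs together, keep them pinched, and plug it into the empty socket on the plywood project board: press it fully home against the socket's ejector spring, so that both tabs spring back out and lock it when you let go. Do not yank it out against its catches and do not ram it in, and leave everything else on the bench where it is.

Things in the scene. Friction and masses are not known exactly. Their poses are not given: they have to be found in the camera images.
- relay_center (a point): The relay: upright grey block 30 (x) x 36 (y) x 84 (z) mm, 70 to 180 g, snapped into the tester's socket. Point: its centre, 42 mm above its underside; z up, y the line from tab to tab. Fits its socket either way round (half a turn). It has a black sprung tab on each y side, pinched along y at 19 mm above this point: 50 mm over both, 40 mm fully pinched. The middle of its underside is bare.
- tab_left (a joint): Inward travel of the +y tab, m: 0 = sprung out (locked), 0.005 = fully pinched, a hard stop. Its thumb pad is flat, 20 mm wide, 22 mm high; its catch, one piece with it, is 14 mm wide, 28.5 to 22.5 mm below the relay's centre, and sticks 4 mm out of the case. Spring 4 N, 9 N fully pinched; clear of the socket from 4 mm of travel.
- tab_right (a joint): The same for the -y tab, m: 0 = out (locked), 0.005 = fully pinched. The catches are square and do not snap past the socket's lips by pushing or pulling: both tabs must be kept pinched to draw the relay out and to put it in. Pushing against the board with over 30 N, or pulling against the tester with over 50 N, does damage.
- tester_socket (a point): Middle of the inner floor of the socket on the relay tester (low grey steel case 170 x 130 x 36 mm with a knob and two brass posts behind the socket). The relay stands on this floor at the start. A fixed black block 52 x 66 mm; z up, y = the line of the tabs. Its rim is 35 mm above this point. No ejector.
- board_socket (a point): Point on the plywood project board's top (180 x 160 mm; copper capacitors, grey terminal strip) below its empty socket: a black block 52 x 66 mm on spacers; y = line of tabs. How it was fitted is not measured: floor of its well 4 to 18 mm above this point, axis up to 1.5 mm off it in x and in y. Well 32 x 38 mm (1 mm play each side), rim 35 mm above the floor, flared 3 mm all round (30 deg); rigid floor.
- ejector (a joint): Travel of the brass ejector plate (14 mm square) in the floor of the board's socket, m: 0 = standing 6 mm above the floor, 0.006 = flush (relay fully down). Its spring pushes up with 4 to 8 N: a locked relay rests at about 0.0035, an unlocked one rises farther. The catches can spring out under the lips (22 mm above the floor) only within 2.5 mm of home.
- screwdriver: screwdriver, 190 mm long, lying between the two fixtures; a bystander, to be left alone; origin at its underside (its axis lies a little above the table)
- reel: solder reel, 56 mm across, 44 mm high; a bystander, to be left alone; origin at its underside
- capacitor: can capacitor standing up, 32 mm across, 50 mm high; a bystander, to be left alone; origin at its underside
- bowl: plastic bowl, 110 mm across, 35 mm high; a bystander, to be left alone; origin at its underside
- toroid: ring transformer lying flat, 90 mm across, 36 mm high; a bystander, to be left alone; origin at its underside
- multimeter: handheld multimeter lying flat, 180 x 86 x 46 mm; a bystander, to be left alone; origin at its underside
- handscope: handheld oscilloscope lying flat, 100 x 170 x 36 mm; a bystander, to be left alone; origin at its underside

How it is judged:
By the outcome, as a careful person would: the job done as asked, in the order asked, and still so for the second after the job is handed in, with the robot touching nothing.
It also fails if it takes over 54 s, if anything falls off the work surface, if the arm or the gripper's body presses on something with over 40 N, if the wrist force passes 120 N, or if a joint passes its speed limit or range.

ROBOT

A 6-joint arm with a two-finger parallel gripper is mounted at the origin on the work surface. World frame = base frame: x ahead of the robot, y to its left, z up, the work surface at z = 0. Lengths are in mm, angles in rad, forces in N, time in s.
With the tool pointing down it reaches from about 400 to 825 mm from the base axis. Payload 7 kg.
Tool frame: the origin (TCP) lies between the finger pads; the fingertips stand 25 mm ahead of it and the grasp point (between the pads) lies 6 mm ahead of it; z points along the fingers, y is the line along which they close (so a half turn about z gives the same grasp; the last joint's range is limited). The gripper opens to 85 mm and grips with 20 to 120 N. Pads are 22 mm wide; open, the fingers measure 114 mm over their backs; the gripper's body (76 mm by 85 mm) begins 54 mm behind the grasp point. The pads swing forward as they close: fully open they stand 13 mm farther back than shut.
Start: joints at [1.397, 0.359, 0.012, 0, -1.224, -0.288], TCP at [300.758, 604.268, 256.302] pointing down, gripper open.
Joint ranges: [-3.07, 3.07], [-1.43, 2.12], [-1.02, 1.25], [-3.03, 1.67], [-3.05, -0], [-3.03, 3.03]. Speed limits (rad/s): [2.39, 2.39, 3.01, 3.14, 3.14, 3.14].

INTERFACE

Orientations are given as a unit quaternion [x, y, z, w].
In Python, from plant import r, get_image, workorder gives the robot as it stands. The module is installed in compiled form; this text tells all that it offers.
- The arm moves only by the tool send_rows, never from a script. Its argument "steps" is a list of rows, each a list of 5 numbers: the shift along the world's x, y, z normalised to -1 to 1, where 1 is 0.025 m, then the turn about the world's z normalised to -1 to 1, where 1 is 0.1 rad, then the closure in counts, from 0 (fully open) to 255 (shut). In form: [[dx, dy, dz, twist, grip], ...]. A call has 1 to 12 rows; each row shifts and turns the commanded pose from where the row before left it; what a row does not reach is not made up. A row lasts 1/12 s, in which the tool goes at most 41.7 mm and 7.16 degrees, less where a joint would pass 70% of its speed; a pose out of reach is approached as far as the arm can. A call with a number of a shift or a turn outside -1 to 1 is refused whole. A call with a gripper value outside its range is refused whole. The fingers move at their own pace and stop on an object; the grip force is fixed at half the most. Time passes only in rows, so rows that do not move let the fingers close. It gives the time, the measured TCP pose, the force, the opening and the grip force at its end, in the units of the state.
- r.sense(): the state, without advancing time (a new reading comes with each control period).
- get_image(name): name is "scene" or "top" or "wrist"; returns a dict with "img" (384x512x3 uint8, blue, green, red), "mtx" (3x3 intrinsics, pixels), "k1" (the pictures are not rectified: a ray, as slopes to the right and down, at radius r is drawn at 1 + k1 r^2 times it, then the intrinsics apply), "R" (3x3) and "t" (3): a world point X has camera coordinates R X + t. Camera axes: x right, y down, z forward; pixel columns grow to the right and rows downward; lengths in mm; the calibration is good to about 2 mm. A picture is of the moment at which its call begins. There is no depth.
- workorder.close_job(): hands the job in; it is judged then, once.
The state is a dict: "time_s": time; "joints": joint angles; "joint_velocities": joint speeds; "tau": joint torques, N m; "tcp_pos": TCP position; "eef_rot": TCP orientation; "contact_force": force on the tool from outside, world axes, zero at the start; "torque": the same for the moment, N m; "grip_width": finger opening in mm; "finger_force": force on a finger pad.
Only numpy, scipy, OpenCV 4.12 (cv2) and the standard library are available. Lean on these libraries where they do the work, as an engineer would, in place of code of your own. Each camera call takes 0.05 s, during which the arm holds its last target. There are 200 camera calls.

## Working session

There is one attempt and no reset: what is moved stays moved. The work goes in short steps, Python scripts to look and compute and a tool call to move; the robot and the scene stay as the last step left them, time stands still between calls to the robot, and variables do not carry over. Pictures are saved under pics/ and viewed, at most 10 in all, crops included, and the job is handed in when it is done.

Besides the shell and the picture viewer there is one more tool, called after ">>>" as name(argument=value, ...), one argument or row to a line, values as JSON. send_rows: Moves the arm, as the interface text tells. Scaled input: -1 to 1 covers 0.025 m each way for a shift and 0.1 rad each way for a turn. Its arguments: {"type":"object","properties":{"steps":{"type":"array","items":{"type":"array","items":{"type":"number"}}}},"required":["steps"]}

```bash
mkdir -p pics; cat > h.py <<'E'
import numpy as np, cv2
from plant import r, get_image, workorder
def grab(n,f=None):
    d=get_image(n)
    if f: cv2.imwrite('pics/'+f,d['img'])
    return d
def ray(d,uv):
    K=np.array(d['mtx'],float);k=d['k1']
    p=np.linalg.solve(K,[uv[0],uv[1],1.])[:2]; q=p.copy()
    for _ in range(30): q=p/(1+k*(q@q))
    R=np.array(d['R']);t=np.array(d['t'])
    return -R.T@t, R.T@np.array([q[0],q[1],1.])
def onz(d,uv,z):
    o,v=ray(d,uv); return o+v*(z-o[2])/v[2]
def proj(d,X):
    c=np.array(d['R'])@np.array(X,float)+np.array(d['t']); q=c[:2]/c[2]; q=q*(1+d['k1']*(q@q))
    return (np.array(d['mtx'])@[q[0],q[1],1])[:2]
E
python3 - <<'E'
from h import *
import pickle
a=grab('top','top.png');b=grab('scene','scene.png');c=grab('wrist','w0.png')
pickle.dump((a,b,c),open('im0.pkl','wb'))
for d in(a,b,c): print(ray(d,(256,192)))
s=r.sense();print({k:np.round(v,3) for k,v in s.items()})
E
```

```text
(array([ 426.18898051,  -12.85062339, 1546.54807926]), array([ 0.08798603,  0.02993429, -0.99577501]))
(array([1554.76905312, -525.07949372,  862.92118884]), array([-0.72671758,  0.38060556, -0.57186269]))
(array([374.41803294, 567.48758975, 373.11140413]), array([-0.27587948,  0.14360942, -0.95048015]))
{'time_s': np.float64(0.15), 'joints': array([ 1.397,  0.359,  0.011, -0.   , -1.224, -0.288]), 'joint_velocities': array([ 0.   , -0.001,  0.002,  0.001,  0.001,  0.001]), 'tau': array([-2.0000e-03, -5.8387e+01,  2.9365e+01,  6.9410e+00, -4.0000e-03,
       -0.0000e+00]), 'tcp_pos': array([300.636, 603.978, 255.574]), 'eef_rot': array([ 0.973, -0.229, -0.   ,  0.001]), 'contact_force': array([1.052, 0.763, 0.026]), 'torque': array([ 0.006,  0.014, -0.026]), 'finger_force': np.float64(0.0), 'grip_width': np.float64(85.585)}
```

View pics/top.png

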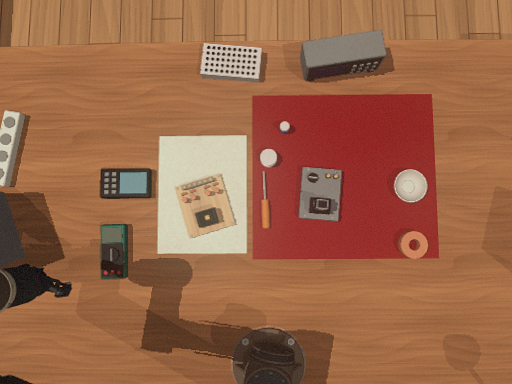

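View pics/scene.png

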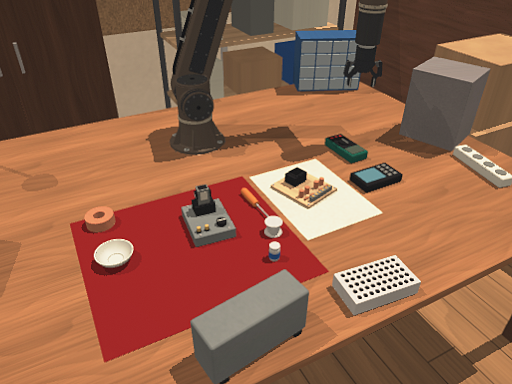

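The top view shows the tester's socket with the relay near (320,205) and the board socket near (207,217), rotated by about 15°. The screwdriver lies between them at (266,200), and the reel, capacitor, bowl and toroid are well clear.

```bash
python3 - <<'E'
from h import *
import pickle
a,b,c=pickle.load(open('im0.pkl','rb'))
for n,uv,z in [('relay',(320,204),110),('boardsock',(207,217),50),('case',(321,194),36),('board',(206,205),15),('sd',(266,200),12)]: print(n,onz(a,uv,z).round())
for nm,z,roi in [('board',15,(170,165,245,245)),('case',36,(292,160,350,228))]:
    x0,y0,x1,y1=roi
    hsv=cv2.cvtColor(a['img'],cv2.COLOR_BGR2HSV)[y0:y1,x0:x1]
    m=((hsv[...,1]>60)&(hsv[...,2]>120)) if nm=='board' else (hsv[...,1]<70)
    m=cv2.morphologyEx(m.astype(np.uint8),cv2.MORPH_OPEN,np.ones((3,3)))
    cs=max(cv2.findContours(m,0,2)[0],key=cv2.contourArea)
    P=np.array([onz(a,p[0]+[x0,y0],z)[:2] for p in cs],np.float32)
    print(nm,cv2.minAreaRect(P))
im=np.hstack([cv2.resize(a['img'][150:250,170:350],None,fx=4,fy=4)]);cv2.imwrite('pics/t4.png',im)
E
```

```text
relay [ 514. -169.  110.]
boardsock [478. 192.  50.]
case [ 552. -181.   36.]
board [519. 201.  15.]
sd [535.  -0.  12.]
board ((518.1420288085938, 204.8668975830078), (182.05001831054688, 163.78469848632812), 16.653772354125977)
case ((553.47119140625, -177.208984375), (129.1778564453125, 168.91561889648438), 84.94738006591797)
```

View pics/t4.png

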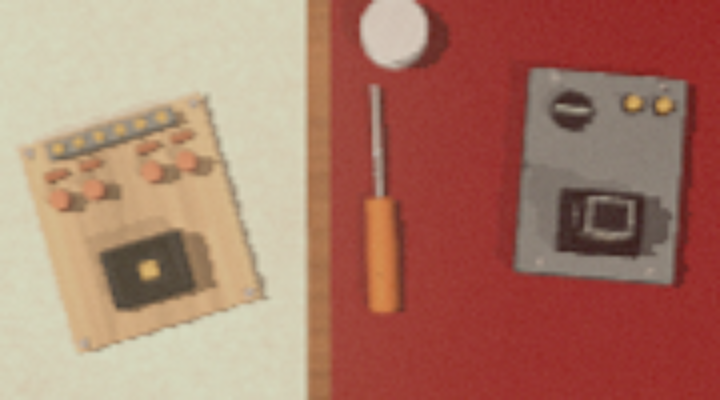

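>>> send_rows(
  steps=[
    [0.24,-0.86,0,0.104,0],
    [0.24,-0.86,0,0.104,0],
    [0.24,-0.86,0,0.104,0],
    [0.24,-0.86,0,0.104,0],
    [0.24,-0.86,0,0.104,0],
    [0.24,-0.86,0,0.104,0],
    [0.24,-0.86,0,0.104,0],
    [0.24,-0.86,0,0.104,0],
    [0.24,-0.86,0,0.104,0],
    [0.24,-0.86,0,0.104,0],
    [0.24,-0.86,0,0.104,0],
    [0.24,-0.86,0,0.104,0],
  ],
)

```text
time_s: 1.15
tcp_pos: [372.8, 345.1, 256.2]
eef_rot: [0.986, -0.167, -0.0, 0.0]
contact_force: [0.7, 0.1, 0.5]
grip_width: 85.3
finger_force: 0.0
```

>>> send_rows(
  steps=[
    [0.24,-0.86,0,0.104,0],
    [0.24,-0.86,0,0.104,0],
    [0.24,-0.86,0,0.104,0],
    [0.24,-0.86,0,0.104,0],
    [0.24,-0.86,0,0.104,0],
    [0.24,-0.86,0,0.104,0],
    [0.24,-0.86,0,0.104,0],
    [0.24,-0.86,0,0.104,0],
    [0.24,-0.86,0,0.104,0],
    [0.24,-0.86,0,0.104,0],
    [0.24,-0.86,0,0.104,0],
    [0.24,-0.86,0,0.104,0],
  ],
)

```text
time_s: 2.15
tcp_pos: [444.7, 87.1, 256.3]
eef_rot: [0.994, -0.106, -0.0, -0.0]
contact_force: [0.0, 0.3, -0.2]
grip_width: 85.4
finger_force: 0.0
```

>>> send_rows(
  steps=[
    [0.24,-0.86,0,0.104,0],
    [0.24,-0.86,0,0.104,0],
    [0.24,-0.86,0,0.104,0],
    [0.24,-0.86,0,0.104,0],
    [0.24,-0.86,0,0.104,0],
    [0.24,-0.86,0,0.104,0],
    [0.24,-0.86,0,0.104,0],
    [0.24,-0.86,0,0.104,0],
    [0.24,-0.86,0,0.104,0],
    [0.24,-0.86,0,0.104,0],
    [0.24,-0.86,0,0.104,0],
    [0,0,0,0,0],
  ],
)

```text
time_s: 3.15
tcp_pos: [511.2, -150.8, 255.8]
eef_rot: [0.999, -0.05, -0.0, 0.0]
contact_force: [0.6, 0.2, -0.1]
grip_width: 85.2
finger_force: 0.0
```

```bash
python3 - <<'E'
from h import *
import pickle
c=grab('wrist','w1.png');pickle.dump(c,open('w1.pkl','wb'))
s=r.sense();print(s['time_s'],s['tcp_pos'],s['eef_rot'],s['joints'])
print(-np.array(c['R']).T@c['t'])
E
```

```text
3.2 [ 510.74201885 -149.70756396  255.67272855] [ 9.98743841e-01 -5.01038668e-02 -5.79784431e-04  7.48672212e-05] [ 8.35291695e-02  1.24651305e-01 -3.01785518e-01 -6.71951970e-06
 -1.14552868e+00  1.38702021e+00]
[ 593.32691133 -158.81095496  373.31602563]
```

View pics/w1.png

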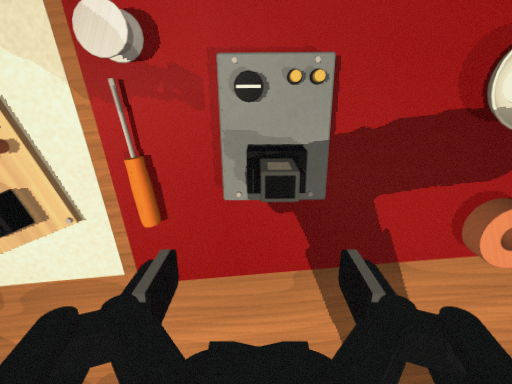

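The wrist view shows the tester, with case corners at (218,53) to (326,200). The relay top is near (281,183), and it leans toward the viewer.

```bash
python3 - <<'E'
from h import *
import pickle
c=pickle.load(open('w1.pkl','rb'))
im=c['img'];hsv=cv2.cvtColor(im,cv2.COLOR_BGR2HSV)
m=(hsv[...,1]<90).astype(np.uint8);m[:, :200]=0;m[:,350:]=0;m[:40]=0;m[215:]=0
m=cv2.morphologyEx(m,cv2.MORPH_OPEN,np.ones((5,5)))
cs=max(cv2.findContours(m,0,2)[0],key=cv2.contourArea)
P=np.array([onz(c,p[0],36)[:2] for p in cs if p[0][1]<199],np.float32)
print(cv2.minAreaRect(P))
cv2.imwrite('pics/w1c.png',cv2.resize(cv2.convertScaleAbs(im[130:210,225:335],alpha=1.8,beta=20),None,fx=7,fy=7,interpolation=2))
E
```

```text
((555.66796875, -175.0802001953125), (128.6161651611328, 166.7503204345703), 84.67506408691406)
```

View pics/w1c.png

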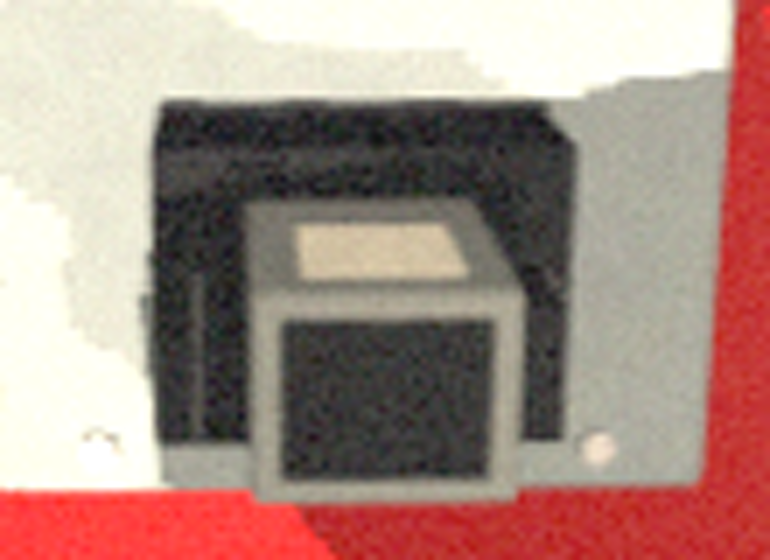

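```bash
python3 - <<'E'
from h import *
import pickle
c=pickle.load(open('w1.pkl','rb'))
f=lambda p:(p[0]/7+225-.4,p[1]/7+130-.4)
q=[f(p) for p in[(246,288),(526,288),(519,502),(256,502)]]
for z in(110,120,130,140):
    P=[onz(c,p,z)[:2] for p in q]
    d=P[0]-P[1];e=P[3]-P[2]
    print(z,np.mean(P,0).round(1),[np.linalg.norm(v).round(1) for v in(d,e,P[0]-P[3],P[1]-P[2])],np.degrees(np.arctan2(d[1],d[0])-np.pi/2),np.degrees(np.arctan2(e[1],e[0])-np.pi/2))
g=[f(p) for p in[(158,148),(574,145),(158,443),(563,441)]]
for z in(40,50,60,70,80):
    P=[onz(c,p,z)[:2] for p in g]; print(z,np.mean(P,0).round(1),np.linalg.norm(P[0]-P[1]),np.linalg.norm(P[2]-P[3]),np.linalg.norm(P[0]-P[2]))
E
```

```text
110 [ 510.9 -172.3] [np.float64(38.4), np.float64(37.4), np.float64(31.2), np.float64(31.2)] -5.687470322874732 -5.679618546212908
120 [ 514.1 -171.8] [np.float64(36.9), np.float64(35.9), np.float64(30.1), np.float64(30.0)] -5.68747032287463 -5.679618546212908
130 [ 517.2 -171.2] [np.float64(35.4), np.float64(34.5), np.float64(28.9), np.float64(28.8)] -5.6874703228746935 -5.679618546212908
140 [ 520.3 -170.7] [np.float64(34.0), np.float64(33.1), np.float64(27.7), np.float64(27.7)] -5.687470322874592 -5.679618546212908
40 [ 507.4 -173.1] 70.43469116374023 72.07706601272588 52.658923359854505
50 [ 509.9 -172.7] 68.32154070750691 69.91464175257437 51.07907362836417
60 [ 512.5 -172.2] 66.20839025127356 67.75221749242284 49.499223896874014
70 [ 515.1 -171.8] 64.09523979504026 65.58979323227135 47.91937416538373
80 [ 517.7 -171.4] 61.9820893388069 63.42736897211981 46.33952443389352
```

>>> send_rows(
  steps=[
    [0.15,-0.88,0,0,0],
    [0,0,-0.85,0,0],
    [0,0,-0.85,0,0],
    [0,0,-0.85,0,0],
    [0,0,-0.85,0,0],
    [0,0,0,0,0],
    [0,0,0,0,0],
    [0,0,0,0,0],
  ],
)

```text
time_s: 3.87
tcp_pos: [515.2, -170.0, 172.5]
eef_rot: [0.999, -0.049, 0.001, 0.0]
contact_force: [-0.8, 0.9, -0.3]
grip_width: 85.6
finger_force: 0.0
```

```bash
python3 - <<'E'
from h import *
import pickle
c=grab('wrist');pickle.dump(c,open('w2.pkl','wb'))
s=r.sense();print(s['time_s'],s['tcp_pos'],s['eef_rot'],s['contact_force'])
P=np.array([proj(c,(514.5,-171.7,z)) for z in(122,72)]);print(P)
x,y=P[0].astype(int);x=min(max(x-80,0),512-160);y=min(max(y-60,0),384-120);print(x,y)
cv2.imwrite('pics/w2c.png',cv2.resize(cv2.convertScaleAbs(c['img'][y:y+120,x:x+160],alpha=1.8,beta=20),None,fx=5,fy=5,interpolation=2))
E
```

```text
3.9167 [ 515.40976651 -170.05832461  172.84976952] [ 9.98819845e-01 -4.85570528e-02  1.05724705e-03  1.14178075e-04] [ 0.78902468 -0.91035111 -0.46612126]
[[260.75796773 232.15975341]
 [260.17872279 205.25634767]]
180 172
```

View pics/w2c.png

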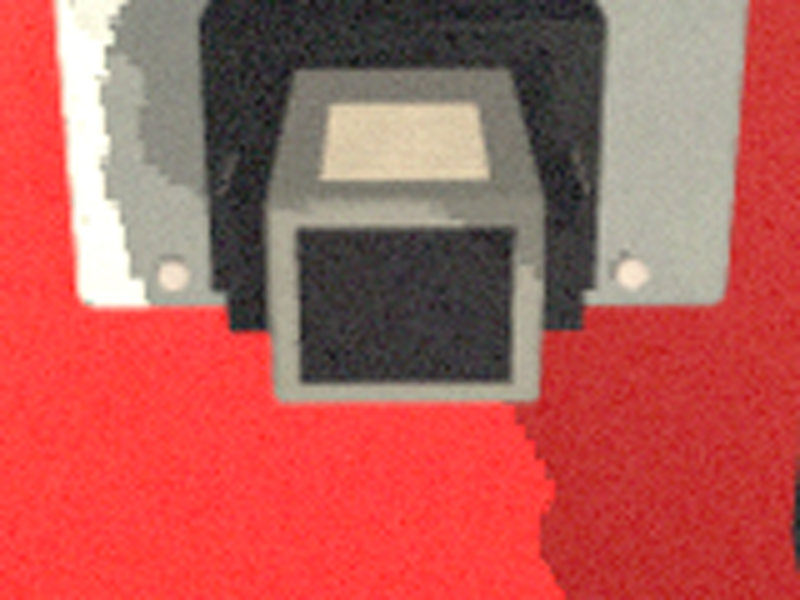

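The close view shows the relay top, with crop corners (270,203), (545,200), (541,403) and (274,404). The tabs appear on both sides out to 228 and 583.

```bash
python3 - <<'E'
from h import *
import pickle
c=pickle.load(open('w2.pkl','rb'))
f=lambda p:np.array((p[0]/5+180-.4,p[1]/5+172-.4))
q=[f(p) for p in[(268,204),(547,200),(541,404),(273,405)]]
for z in(112,117,122,127):
    P=[onz(c,p,z)[:2] for p in q]
    d=P[0]-P[1];e=P[3]-P[2]
    print(z,np.mean(P,0).round(1),[np.linalg.norm(v).round(1) for v in(d,e,P[0]-P[3],P[1]-P[2])],np.degrees(np.arctan2(d[1],d[0])-np.pi/2),np.degrees(np.arctan2(e[1],e[0])-np.pi/2))
# two-view triangulation of top centre
c1=pickle.load(open('w1.pkl','rb'))
q1=[(p[0]/7+224.6,p[1]/7+129.6) for p in[(246,288),(526,288),(519,502),(256,502)]]
o1,v1=ray(c1,np.mean(q1,0));o2,v2=ray(c,np.mean(q,0))
s=np.linalg.lstsq(np.c_[v1,-v2],o2-o1,rcond=None)[0];print(o1+s[0]*v1,o2+s[1]*v2)
g=[f((228,330)),f((583,330))]
for z in (105,110,115):
    A,B=[onz(c,p,z) for p in g];print(z,(A+B)/2,np.linalg.norm(A-B))
w=c1['img']; 
for row in (265,275,285):
    l=w[row,100:420].max(1).astype(int);print(row,c1['img'][row,120:200:4].sum(1),c1['img'][row,330:400:4].sum(1))
E
```

```text
112 [ 509.1 -171.5] [np.float64(38.0), np.float64(38.4), np.float64(31.0), np.float64(31.5)] -4.67365659270595 -5.321850349899626
117 [ 511.6 -171.7] [np.float64(37.0), np.float64(37.3), np.float64(30.2), np.float64(30.6)] -4.6736565927059 -5.3218503498996395
122 [ 514.1 -171.8] [np.float64(35.9), np.float64(36.2), np.float64(29.3), np.float64(29.7)] -4.673656592706027 -5.321850349899664
127 [ 516.5 -172. ] [np.float64(34.8), np.float64(35.2), np.float64(28.4), np.float64(28.8)] -4.673656592705963 -5.321850349899779
[ 515.51551327 -171.58355425  123.80228869] [ 515.33749642 -171.95197412  123.87666303]
105 [ 501.80277826 -170.62837013  105.        ] 51.88150571642643
110 [ 504.3732476 -170.8230906  110.       ] 50.48121105274404
115 [ 506.94371694 -171.01781106  115.        ] 49.080916389061635
265 [698 322 311 324 210 186  74  54 234 230 206  53  46  54  55 195 200 197
 181 201] [132 136 110  42  56  59  59 222 233 203  69  52 187 204 196 202 184 212]
275 [457 365 367 362  63  64 211 227 221  66  41  67  76  54  55 198 206 179
 202 203] [198 203 154  26  62  63  36  52 180 228 225  82  64 102 209 209 209 201]
285 [333 350  70  57  92 230 229 205  56  33  64  36  34  44  47 349 346 350
 332 341] [194 198 187  21  42  44  58  21  59  66 230 224 231  60  57 171 221 230]
```

>>> send_rows(
  steps=[
    [0,-0.06,-0.6,0,0],
    [0,0,-0.6,0,0],
    [0,0,-0.6,0,0],
    [0,0,-0.5,0,0],
    [0,0,-0.34,0,0],
    [0,0,0,0,60],
    [0,0,0,0,80],
    [0,0,0,0,90],
    [0,0,0,0,90],
    [0,0,0,0,90],
    [0,0,0,0,90],
  ],
)

```text
time_s: 4.83
tcp_pos: [514.8, -171.8, 105.9]
eef_rot: [0.999, -0.049, 0.001, -0.0]
contact_force: [0.2, 0.2, 0.1]
grip_width: 55.4
finger_force: 0.0
```

>>> send_rows(
  steps=[
    [0,0,0,0,96],
    [0,0,0,0,100],
    [0,0,0,0,104],
    [0,0,0,0,104],
    [0,0,0,0,104],
    [0,0,0,0,104],
  ],
)

```text
time_s: 5.33
tcp_pos: [514.5, -171.7, 105.3]
eef_rot: [0.999, -0.049, -0.0, -0.0]
contact_force: [-0.8, 0.1, 0.8]
grip_width: 50.7
finger_force: 0.0
```

>>> send_rows(
  steps=[
    [0,0,0,0,107],
    [0,0,0,0,110],
    [0,0,0,0,110],
    [0,0,0,0,110],
  ],
)

```text
time_s: 5.67
tcp_pos: [514.6, -171.8, 105.5]
eef_rot: [0.999, -0.049, 0.0, 0.0]
contact_force: [-0.6, -0.0, 3.3]
grip_width: 48.8
finger_force: 4.5
```

>>> send_rows(
  steps=[
    [0,0,0,0,114],
    [0,0,0,0,118],
    [0,0,0,0,118],
    [0,0,0,0,118],
  ],
)

```text
time_s: 6.0
tcp_pos: [514.7, -171.8, 105.7]
eef_rot: [0.999, -0.049, 0.0, 0.0]
contact_force: [-1.6, 0.4, 6.1]
grip_width: 46.0
finger_force: 5.8
```

>>> send_rows(
  steps=[
    [0,0,0.02,0,124],
    [0,0,0.02,0,130],
    [0,0,0,0,136],
    [0,0,0,0,136],
    [0,0,0,0,136],
  ],
)

```text
time_s: 6.42
tcp_pos: [514.6, -171.8, 106.5]
eef_rot: [0.999, -0.049, 0.0, 0.0]
contact_force: [-1.9, 0.6, 5.1]
grip_width: 40.0
finger_force: 8.6
```

>>> send_rows(
  steps=[
    [0,0,0,0,150],
    [0,0,0,0,255],
    [0,0,0,0,255],
    [0,0,0,0,255],
    [0,0,0,0,255],
  ],
)

```text
time_s: 6.83
tcp_pos: [514.9, -171.8, 107.6]
eef_rot: [0.999, -0.049, 0.001, 0.0]
contact_force: [-3.7, 1.3, 15.0]
grip_width: 35.8
finger_force: 58.5
```

>>> send_rows(
  steps=[
    [0,0,0.04,0,255],
    [0,0,0.04,0,255],
    [0,0,0.04,0,255],
    [0,0,0,0,255],
  ],
)

```text
time_s: 7.17
tcp_pos: [514.3, -171.7, 109.0]
eef_rot: [0.999, -0.049, -0.0, -0.0]
contact_force: [-0.6, -0.7, -1.0]
grip_width: 35.2
finger_force: 59.9
```

>>> send_rows(
  steps=[
    [0,0,0.08,0,255],
    [0,0,0.08,0,255],
    [0,0,0.08,0,255],
    [0,0,0,0,255],
  ],
)

```text
time_s: 7.5
tcp_pos: [514.8, -171.8, 115.7]
eef_rot: [0.999, -0.049, 0.0, 0.0]
contact_force: [-0.1, 0.1, -0.8]
grip_width: 35.3
finger_force: 59.9
```

>>> send_rows(
  steps=[
    [0,0,0.3,0,255],
    [0,0,0.5,0,255],
    [0,0,0.6,0,255],
    [0,0,0.6,0,255],
    [0,0,0.6,0,255],
    [0,0,0.6,0,255],
    [0,0,0.5,0,255],
    [0,0,0.3,0,255],
    [0,0,0,0,255],
    [0,0,0,0,255],
  ],
)

```text
time_s: 8.33
tcp_pos: [514.4, -171.7, 215.4]
eef_rot: [0.999, -0.049, 0.0, -0.0]
contact_force: [0.3, 0.3, -1.4]
grip_width: 35.3
finger_force: 60.3
```

```bash
python3 - <<'E'
from h import *
import pickle
s=r.sense();print(s['time_s'],s['tcp_pos'],s['eef_rot'],s['contact_force'],s['torque'],s['joints'])
c=grab('wrist','w3.png');pickle.dump(c,open('w3.pkl','wb'))
E
```

```text
8.3333 [ 514.44872809 -171.65110629  215.42267414] [ 9.98801804e-01 -4.89372825e-02  2.84827074e-04 -1.29737076e-04] [ 0.30196924  0.29302202 -1.37589739] [-0.01249576  0.01671734  0.01798001] [ 3.92926289e-02  1.72561234e-01 -3.40861770e-01 -2.39163018e-04
 -1.05678303e+00  1.43370755e+00]
```

View pics/w3.png

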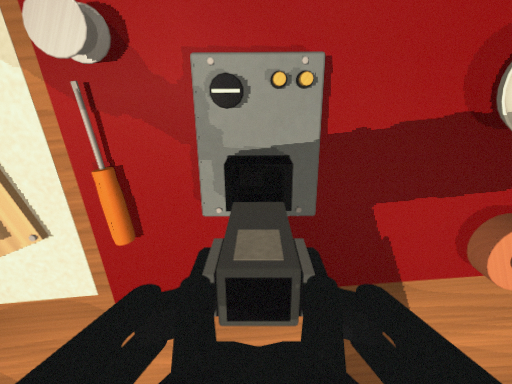

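The relay is held squarely, its top at about (218–299, 262–323). The tester socket behind it at (258,182) is empty.

>>> send_rows(
  steps=[
    [-0.06,0.35,0,0.1,255],
    [-0.12,0.7,0,0.19,255],
    [-0.12,0.7,0,0.19,255],
    [-0.12,0.7,0,0.19,255],
    [-0.12,0.7,0,0.19,255],
    [-0.12,0.7,0,0.19,255],
    [-0.12,0.7,0,0.19,255],
    [-0.12,0.7,0,0.19,255],
    [-0.12,0.7,0,0.19,255],
    [-0.12,0.7,0,0.19,255],
    [-0.12,0.7,0,0.19,255],
  ],
)

```text
time_s: 9.3
tcp_pos: [482.1, 13.0, 214.4]
eef_rot: [0.999, 0.052, -0.001, 0.0]
contact_force: [1.0, -0.2, -1.3]
grip_width: 35.7
finger_force: 60.3
```

>>> send_rows(
  steps=[
    [-0.12,0.7,0,0.19,255],
    [-0.12,0.7,0,0.19,255],
    [-0.12,0.7,0,0.19,255],
    [-0.12,0.7,0,0.19,255],
    [-0.12,0.7,0,0.19,255],
    [-0.12,0.7,0,0.19,255],
    [-0.12,0.7,0,0.19,255],
    [-0.12,0.7,0,0.19,255],
    [-0.12,0.7,0,0.19,255],
    [-0.08,0.61,0,0.16,255],
    [0,0,0,0,255],
    [0,0,0,0,255],
  ],
)

```text
time_s: 10.3
tcp_pos: [453.3, 185.2, 214.5]
eef_rot: [0.989, 0.145, -0.001, 0.0]
contact_force: [-0.4, 0.6, -1.1]
grip_width: 35.6
finger_force: 60.3
```

```bash
python3 - <<'E'
from h import *
import pickle
s=r.sense();print(s['time_s'],s['tcp_pos'],s['eef_rot'],s['contact_force'],s['joints'])
c=grab('wrist','w4.png');pickle.dump((c,s),open('w4.pkl','wb'))
E
```

```text
10.3 [453.30661861 185.24560704 214.45437509] [ 9.89451155e-01  1.44864490e-01 -7.15746091e-04  4.22955611e-04] [-0.39076346  0.64804559 -1.0702249 ] [ 7.90248922e-01  8.61995553e-02 -4.46331941e-01 -2.13869765e-04
 -1.03991733e+00  1.07140797e+00]
```

View pics/w4.png

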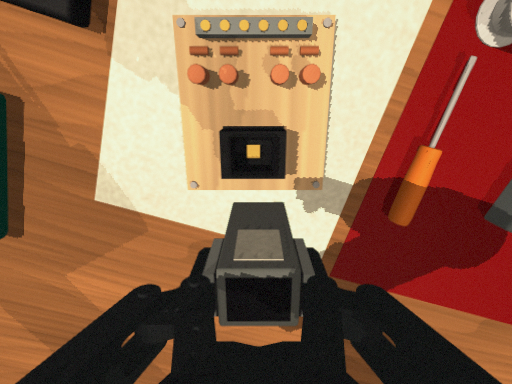

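The wrist view shows the board square to the tool, with the socket at about (253,152) and its brass ejector visible. The held relay's top is at (258,295).

```bash
python3 - <<'E'
from h import *
import pickle
c,s=pickle.load(open('w4.pkl','rb'));im=cv2.convertScaleAbs(c['img'],alpha=3,beta=20)
f=lambda x,y,w,h:cv2.resize(im[y:y+h,x:x+w],None,fx=4,fy=4,interpolation=2)
o=np.zeros((540,780,3),np.uint8);o[:288,:360]=f(208,118,90,72);o[:,360:]=f(205,197,105,135)
cv2.imwrite('pics/w4c.png',o)
hsv=cv2.cvtColor(c['img'],cv2.COLOR_BGR2HSV)
m=((hsv[...,1]>130)&(hsv[...,2]>150)).astype(np.uint8);m[:140]=0;m[165:]=0;m[:,:240]=0;m[:,266:]=0
ys,xs=np.nonzero(m);print('brass',xs.mean(),ys.mean(),xs.min(),xs.max(),ys.min(),ys.max())
k=(hsv[...,2]<75).astype(np.uint8);k[:115]=0;k[186:]=0;k[:,:205]=0;k[:,300:]=0
n,l,st,ce=cv2.connectedComponentsWithStats(k);i=1+st[1:,4].argmax();print('block',st[i],ce[i])
E
```

```text
brass 253.03571428571428 150.96428571428572 247 259 145 157
block [ 220  126   66   52 3135] [252.67113238 151.52376396]
```

View pics/w4c.png

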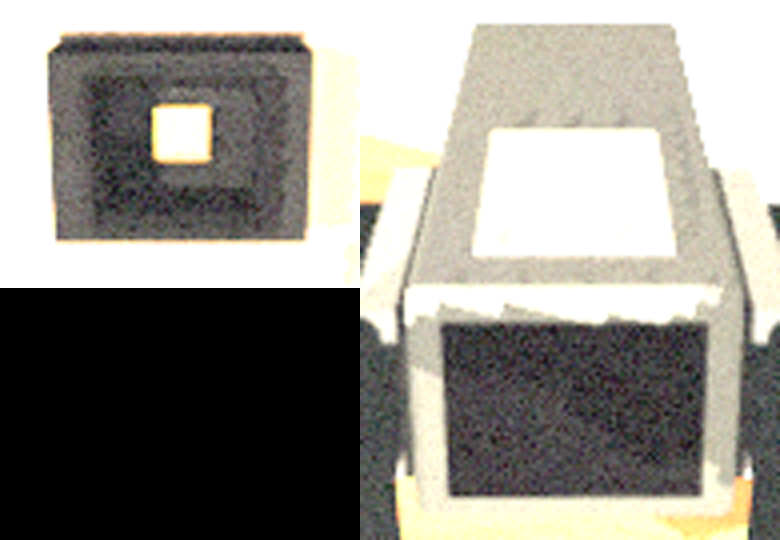

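```bash
python3 - <<'E'
from h import *
import pickle
c,s=pickle.load(open('w4.pkl','rb'))
print('tool x yaw',np.degrees(2*np.arctan2(s['eef_rot'][1],s['eef_rot'][0])))
def rep(n,q,zs):
    for z in zs:
        P=np.array([onz(c,p,z)[:2] for p in q]);a=P[0]-P[1];b=P[3]-P[2]
        print(n,z,P.mean(0).round(1),[round(float(np.linalg.norm(v)),1) for v in(a,b,P[0]-P[3],P[1]-P[2])],[round(float(np.degrees(np.arctan2(v[1],v[0])))-90,1) for v in (a,b)])
f=lambda P,o:[np.array(p)/4+o-.4 for p in P]
rep('block',f([(50,52),(312,52),(306,240),(57,240)],np.array([208,118])),(45,55,65,75))
rep('relay',f([(45,287),(385,288),(378,512),(58,512)],np.array([205,197])),(215,225,230,235))
b=f([(115,25),(315,25)],np.array([205,197]))
for z in(135,145,150): A,B=[onz(c,p,z) for p in b];print('under',z,((A+B)/2).round(1),np.linalg.norm(A-B))
for z in(25,35,45): print('brass',z,onz(c,(253,151),z),12.9*z and np.linalg.norm(onz(c,(246.5,151),z)-onz(c,(259.5,151),z)))
# board outline
hsv=cv2.cvtColor(c['img'],cv2.COLOR_BGR2HSV)
m=((hsv[...,1]>70)&(hsv[...,2]>110)&(hsv[...,0]<25)).astype(np.uint8);m[195:]=0;m[:,:165]=0;m[:,345:]=0;m[:8]=0
m=cv2.morphologyEx(m,cv2.MORPH_OPEN,np.ones((5,5)));cs=max(cv2.findContours(m,0,2)[0],key=cv2.contourArea)
for z in (8,15,22): print('board',z,cv2.minAreaRect(np.array([onz(c,p[0],z)[:2] for p in cs],np.float32)))
E
```

```text
tool x yaw 16.658870184595656
block 45 [478.9 198.3] [65.3, 65.6, 48.5, 48.5] [16.7, 16.7]
block 55 [480.8 198.7] [63.1, 63.3, 46.8, 46.8] [16.7, 16.7]
block 65 [482.6 199.1] [60.8, 61.0, 45.1, 45.1] [16.7, 16.7]
block 75 [484.5 199.5] [58.5, 58.7, 43.4, 43.4] [16.7, 16.7]
relay 215 [442.4 181.7] [40.8, 41.4, 33.6, 33.5] [16.4, 16.6]
relay 225 [450.1 184. ] [37.4, 37.9, 30.8, 30.7] [16.4, 16.6]
relay 230 [454.  185.2] [35.6, 36.1, 29.3, 29.2] [16.4, 16.6]
relay 235 [457.8 186.4] [33.9, 34.3, 27.9, 27.8] [16.4, 16.6]
under 135 [462.2 187.7 135. ] 37.27874651883805
under 145 [465.7 188.8 145. ] 35.38616833743477
under 150 [467.5 189.3 150. ] 34.439879246733156
brass 25 [479.16347385 198.68173292  25.        ] 14.203730657396612
brass 35 [480.89726256 199.02070309  35.        ] 13.74102825533954
brass 45 [482.63105126 199.35967326  45.        ] 13.278325853282526
board 8 ((518.7950439453125, 209.23513793945312), (182.37535095214844, 163.51348876953125), 16.631206512451172)
board 15 ((519.0886840820312, 209.23193359375), (178.434814453125, 159.98049926757812), 16.631202697753906)
board 22 ((519.38232421875, 209.228759765625), (174.49429321289062, 156.447509765625), 16.631206512451172)
```

>>> send_rows(
  steps=[
    [0.53,0.27,0,0,255],
    [0.53,0.27,0,0,255],
    [0,0,-0.4,0,255],
    [0,0,-0.6,0,255],
    [0,0,-0.6,0,255],
    [0,0,-0.6,0,255],
    [0,0,-0.4,0,255],
    [0,0,-0.3,0,255],
    [0,0,0,0,255],
    [0,0,0,0,255],
    [0,0,0,0,255],
  ],
)

```text
time_s: 11.27
tcp_pos: [480.9, 198.4, 143.5]
eef_rot: [0.99, 0.144, 0.0, -0.0]
contact_force: [0.2, 0.7, -0.6]
grip_width: 35.5
finger_force: 60.3
```

```bash
python3 - <<'E'
from h import *
s=r.sense();print(s['time_s'],s['tcp_pos'],s['eef_rot'],s['contact_force'],s['torque'])
c=grab('wrist','w5.png');d=cv2.convertScaleAbs(c['img'],alpha=1.8,beta=10)
print([proj(c,(479.7,198.7,z)) for z in (54,72)])
cv2.imwrite('pics/w5c.png',cv2.resize(d[120:340,150:370],None,fx=2.7,fy=2.7,interpolation=2))
E
```

```text
11.2667 [480.89606797 198.44654425 143.47522603] [ 9.89558192e-01  1.44133027e-01  4.66849625e-04 -1.93423807e-04] [ 0.1697459   0.72001573 -0.56087892] [ 0.00881553 -0.00797928  0.00988215]
[array([257.40197982, 210.87885695]), array([257.34416137, 220.0929441 ])]
```

View pics/w5c.png

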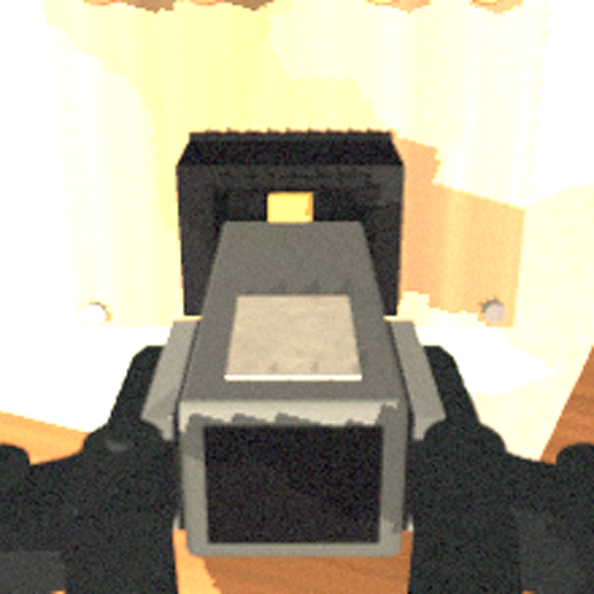

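The wrist view shows the relay over the socket. The brass (290), the block (180–403) and the relay (180–405) share one centre column, so the y alignment is good.

```bash
python3 - <<'E'
from h import *
c=grab('wrist')
f=lambda p:np.array(p)/2.7+[150,120]-.3
a=np.radians(16.66);R=np.array([[np.cos(a),np.sin(a)],[-np.sin(a),np.cos(a)]])
T=lambda p,z:(R@(onz(c,f(p),z)[:2]-[480.5,198.3])).round(1)
for z in(50,55,60): print('rim',z,T((179,165),z),T((404,165),z),T((185,315),z),T((399,315),z))
for z in(70,74,78): print('under',z,T((222,223),z),T((362,223),z))
for z in(155,158,161): print('top',z,T((180,402),z),T((407,402),z),T((188,555),z),T((400,555),z))
for z in(22,26,30): print('brass far',z,T((267,192),z),T((313,192),z))
E
```

```text
rim 50 [23.  32.9] [ 22.9 -31.9] [-25.   33.4] [-25.1 -32.6]
rim 55 [24.4 32.1] [ 24.3 -31.2] [-22.5  32.6] [-22.5 -31.8]
rim 60 [25.8 31.4] [ 25.8 -30.4] [-19.9  31.8] [-20. -31.]
under 70 [12.5 19.1] [ 12.5 -18.4]
under 74 [14.  18.7] [ 13.9 -18. ]
under 78 [15.5 18.3] [ 15.4 -17.6]
top 155 [12.9 18.3] [ 12.9 -18.3] [-17.8  18.4] [-17.8 -18.5]
top 158 [14.9 17.8] [ 14.9 -17.8] [-14.9  17.9] [-15. -18.]
top 161 [16.9 17.3] [ 16.8 -17.3] [-12.1  17.3] [-12.1 -17.5]
brass far 22 [5.8 8.7] [ 5.8 -6.5]
brass far 26 [7.1 8.5] [ 7.1 -6.4]
brass far 30 [8.4 8.4] [ 8.3 -6.3]
```

>>> send_rows(
  steps=[
    [-0.02,0,-0.1,0,255],
    [0,0,-0.1,0,255],
    [0,0,-0.1,0,255],
    [0,0,0,0,255],
  ],
)

```text
time_s: 11.7
tcp_pos: [479.7, 198.1, 134.8]
eef_rot: [0.99, 0.144, -0.0, 0.0]
contact_force: [0.1, -0.6, -0.6]
grip_width: 35.3
finger_force: 60.3
```

>>> send_rows(
  steps=[
    [0,0.02,-0.1,0,255],
    [0,0,-0.1,0,255],
    [0,0,-0.1,0,255],
    [0,0,-0.06,0,255],
    [0,0,0,0,255],
  ],
)

```text
time_s: 12.12
tcp_pos: [479.8, 198.6, 125.8]
eef_rot: [0.99, 0.144, -0.0, 0.0]
contact_force: [0.2, 0.3, -1.1]
grip_width: 35.3
finger_force: 60.3
```

>>> send_rows(
  steps=[
    [0,0,-0.06,0,255],
    [0,0,-0.06,0,255],
    [0,0,-0.06,0,255],
    [0,0,0,0,255],
  ],
)

```text
time_s: 12.45
tcp_pos: [479.9, 198.6, 121.5]
eef_rot: [0.99, 0.144, -0.0, 0.0]
contact_force: [0.8, -0.3, -1.1]
grip_width: 35.2
finger_force: 60.3
```

>>> send_rows(
  steps=[
    [0,0,-0.06,0,255],
    [0,0,-0.06,0,255],
    [0,0,-0.06,0,255],
    [0,0,0,0,255],
  ],
)

```text
time_s: 12.78
tcp_pos: [479.9, 198.6, 117.0]
eef_rot: [0.99, 0.144, -0.0, 0.0]
contact_force: [-0.0, -0.2, -2.1]
grip_width: 34.9
finger_force: 60.3
```

>>> send_rows(
  steps=[
    [0,0,-0.06,0,255],
    [0,0,-0.06,0,255],
    [0,0,-0.06,0,255],
    [0,0,0,0,255],
  ],
)

```text
time_s: 13.12
tcp_pos: [479.8, 198.6, 112.4]
eef_rot: [0.99, 0.144, -0.0, 0.0]
contact_force: [-0.5, -0.0, -2.3]
grip_width: 35.6
finger_force: 60.3
```

>>> send_rows(
  steps=[
    [0,0,-0.06,0,255],
    [0,0,-0.06,0,255],
    [0,0,-0.06,0,255],
    [0,0,0,0,255],
  ],
)

```text
time_s: 13.45
tcp_pos: [479.8, 198.7, 108.0]
eef_rot: [0.99, 0.144, -0.0, 0.0]
contact_force: [0.3, -0.1, -1.1]
grip_width: 35.5
finger_force: 60.3
```

>>> send_rows(
  steps=[
    [0,0,-0.06,0,255],
    [0,0,-0.06,0,255],
    [0,0,-0.06,0,255],
    [0,0,0,0,255],
  ],
)

```text
time_s: 13.78
tcp_pos: [479.9, 198.6, 103.5]
eef_rot: [0.99, 0.144, -0.0, 0.0]
contact_force: [-0.2, 0.5, -0.5]
grip_width: 35.6
finger_force: 60.3
```

>>> send_rows(
  steps=[
    [0,0,-0.04,0,255],
    [0,0,-0.04,0,255],
    [0,0,0,0,255],
  ],
)

```text
time_s: 14.03
tcp_pos: [479.9, 198.7, 101.6]
eef_rot: [0.99, 0.144, -0.0, 0.0]
contact_force: [-0.4, 0.1, -1.5]
grip_width: 35.2
finger_force: 60.3
```

>>> send_rows(
  steps=[
    [0,0,-0.04,0,255],
    [0,0,-0.04,0,255],
    [0,0,0,0,255],
  ],
)

```text
time_s: 14.28
tcp_pos: [479.9, 198.7, 99.6]
eef_rot: [0.99, 0.144, -0.0, 0.0]
contact_force: [-0.9, 0.2, -1.4]
grip_width: 35.4
finger_force: 60.3
```

>>> send_rows(
  steps=[
    [0,0,-0.04,0,255],
    [0,0,-0.04,0,255],
    [0,0,0,0,255],
  ],
)

```text
time_s: 14.53
tcp_pos: [479.9, 198.7, 97.6]
eef_rot: [0.99, 0.144, -0.0, 0.0]
contact_force: [-0.1, 0.1, -1.5]
grip_width: 35.5
finger_force: 60.3
```

>>> send_rows(
  steps=[
    [0,0,-0.04,0,255],
    [0,0,-0.04,0,255],
    [0,0,0,0,255],
  ],
)

```text
time_s: 14.78
tcp_pos: [479.9, 198.7, 95.6]
eef_rot: [0.99, 0.144, -0.0, 0.0]
contact_force: [0.3, -0.4, -1.4]
grip_width: 35.2
finger_force: 60.3
```

>>> send_rows(
  steps=[
    [0,0,-0.04,0,255],
    [0,0,0,0,255],
  ],
)

```text
time_s: 14.95
tcp_pos: [480.0, 198.8, 94.7]
eef_rot: [0.99, 0.144, 0.0, -0.0]
contact_force: [-0.4, 0.1, -1.7]
grip_width: 35.4
finger_force: 60.4
```

>>> send_rows(
  steps=[
    [0,0,-0.04,0,255],
    [0,0,0,0,255],
  ],
)

```text
time_s: 15.12
tcp_pos: [480.1, 198.9, 94.0]
eef_rot: [0.99, 0.144, 0.0, -0.0]
contact_force: [-1.8, -1.1, 3.2]
grip_width: 35.3
finger_force: 60.8
```

>>> send_rows(
  steps=[
    [0,0,-0.04,0,255],
    [0,0,0,0,255],
  ],
)

```text
time_s: 15.28
tcp_pos: [480.1, 198.8, 93.0]
eef_rot: [0.99, 0.144, 0.0, -0.0]
contact_force: [-1.1, -0.9, 3.3]
grip_width: 36.0
finger_force: 60.8
```

>>> send_rows(
  steps=[
    [0,0,-0.04,0,255],
    [0,0,-0.04,0,255],
    [0,0,0,0,255],
  ],
)

```text
time_s: 15.53
tcp_pos: [480.2, 198.8, 90.8]
eef_rot: [0.99, 0.144, 0.0, -0.0]
contact_force: [-0.6, 0.2, 5.8]
grip_width: 35.5
finger_force: 61.0
```

>>> send_rows(
  steps=[
    [0,0,-0.04,0,255],
    [0,0,0,0,255],
  ],
)

```text
time_s: 15.7
tcp_pos: [480.2, 198.9, 89.9]
eef_rot: [0.99, 0.144, 0.0, -0.0]
contact_force: [-1.1, -0.4, 6.2]
grip_width: 35.3
finger_force: 61.1
```

>>> send_rows(
  steps=[
    [0,0,-0.04,0,255],
    [0,0,0,0,255],
  ],
)

```text
time_s: 15.87
tcp_pos: [480.2, 198.9, 89.0]
eef_rot: [0.99, 0.144, 0.0, -0.0]
contact_force: [-1.1, 0.1, 7.0]
grip_width: 35.7
finger_force: 61.1
```

>>> send_rows(
  steps=[
    [0,0,-0.02,0,255],
    [0,0,0,0,255],
  ],
)

```text
time_s: 16.03
tcp_pos: [480.2, 198.9, 88.7]
eef_rot: [0.99, 0.144, 0.0, -0.0]
contact_force: [-1.8, -0.5, 7.6]
grip_width: 35.2
finger_force: 61.3
```

>>> send_rows(
  steps=[
    [0,0,-0.02,0,255],
    [0,0,0,0,255],
  ],
)

```text
time_s: 16.2
tcp_pos: [480.2, 198.9, 88.6]
eef_rot: [0.99, 0.144, 0.0, -0.0]
contact_force: [-4.8, -1.4, 13.6]
grip_width: 35.3
finger_force: 61.9
```

>>> send_rows(
  steps=[
    [0,0,-0.02,0,255],
    [0,0,0,0,255],
  ],
)

```text
time_s: 16.37
tcp_pos: [480.3, 198.9, 88.6]
eef_rot: [0.99, 0.144, 0.0, -0.0]
contact_force: [-5.7, -1.3, 17.9]
grip_width: 35.3
finger_force: 62.4
```

>>> send_rows(
  steps=[
    [0,0,-0.01,0,150],
    [0,0,0,0,150],
  ],
)

```text
time_s: 16.53
tcp_pos: [480.3, 198.9, 88.6]
eef_rot: [0.99, 0.144, 0.001, -0.0]
contact_force: [-6.2, -1.8, 21.1]
grip_width: 35.8
finger_force: 62.7
```

>>> send_rows(
  steps=[
    [0,0,0,0,144],
    [0,0,0,0,144],
  ],
)

```text
time_s: 16.7
tcp_pos: [480.3, 198.9, 88.1]
eef_rot: [0.99, 0.144, 0.001, -0.0]
contact_force: [-4.8, -1.8, 14.7]
grip_width: 37.0
finger_force: 26.5
```

>>> send_rows(
  steps=[
    [0,0,0,0,139],
    [0,0,0,0,139],
  ],
)

```text
time_s: 16.87
tcp_pos: [480.2, 198.9, 87.7]
eef_rot: [0.99, 0.144, 0.0, -0.0]
contact_force: [-2.7, -2.5, 10.9]
grip_width: 39.2
finger_force: 12.1
```

>>> send_rows(
  steps=[
    [0,0,-0.03,0,136],
    [0,0,-0.01,0,133],
  ],
)

```text
time_s: 17.03
tcp_pos: [480.5, 199.1, 86.9]
eef_rot: [0.99, 0.144, 0.001, -0.0]
contact_force: [-3.6, 0.3, 11.4]
grip_width: 41.4
finger_force: 8.2
```

>>> send_rows(
  steps=[
    [0,0,-0.03,0,130],
    [0,0,-0.02,0,127],
    [0,0,0,0,127],
  ],
)

```text
time_s: 17.28
tcp_pos: [480.7, 199.2, 85.6]
eef_rot: [0.99, 0.144, 0.001, -0.0]
contact_force: [-0.9, -1.9, 9.2]
grip_width: 43.2
finger_force: 7.3
```

>>> send_rows(
  steps=[
    [0,0,-0.03,0,123],
    [0,0,-0.03,0,119],
    [0,0,0,0,119],
  ],
)

```text
time_s: 17.53
tcp_pos: [480.8, 199.3, 84.0]
eef_rot: [0.99, 0.144, 0.001, -0.0]
contact_force: [0.6, -0.8, 7.3]
grip_width: 45.9
finger_force: 6.0
```

>>> send_rows(
  steps=[
    [0,0,-0.03,0,115],
    [0,0,-0.03,0,111],
    [0,0,0,0,111],
  ],
)

```text
time_s: 17.78
tcp_pos: [480.8, 199.3, 82.3]
eef_rot: [0.99, 0.144, 0.001, -0.0]
contact_force: [0.0, -0.8, 7.6]
grip_width: 48.0
finger_force: 4.7
```

>>> send_rows(
  steps=[
    [0,0,-0.02,0,107],
    [0,0,0,0,100],
    [0,0,0,0,90],
    [0,0,0,0,90],
    [0,0,0,0,90],
  ],
)

```text
time_s: 18.2
tcp_pos: [479.8, 198.7, 81.0]
eef_rot: [0.99, 0.144, -0.0, 0.0]
contact_force: [0.3, 0.0, -0.2]
grip_width: 55.3
finger_force: 0.0
```

>>> send_rows(
  steps=[
    [0,0,0,0,60],
    [0,0,0,0,30],
    [0,0,0,0,0],
    [0,0,0,0,0],
    [0,0,0.3,0,0],
    [0,0,0.6,0,0],
    [0,0,0.8,0,0],
    [0,0,1,0,0],
    [0,0,1,0,0],
    [0,0,1,0,0],
    [0,0,0,0,0],
    [0,0,0,0,0],
  ],
)

```text
time_s: 19.2
tcp_pos: [480.6, 199.3, 200.9]
eef_rot: [0.99, 0.144, 0.002, -0.001]
contact_force: [-0.1, 0.3, -0.4]
grip_width: 85.5
finger_force: 0.0
```

```bash
python3 - <<'E'
from h import *
s=r.sense();print(s['time_s'],s['tcp_pos'],s['contact_force'],s['grip_width'])
c=grab('wrist','w6.png')
a=np.radians(16.66);ux=np.array([np.cos(a),np.sin(a)]);uy=np.array([-np.sin(a),np.cos(a)])
for z in(102,104.5,106,108): print(z,[proj(c,(*(np.array([480,198.7])+sx*15*ux+sy*18*uy),z)).round(1).tolist() for sx,sy in((1,1),(1,-1),(-1,-1),(-1,1))])
g=cv2.cvtColor(c['img'],cv2.COLOR_BGR2GRAY)
x,y=proj(c,(480,198.7,104)).astype(int)
# dark centre panel of relay top and its grey frame
print('col',y-45,g[y-45:y+45,x-3:x+4].mean(1).astype(int).tolist());print('row',x-45,g[y-3:y+4,x-45:x+45].mean(0).astype(int).tolist())
E
```

```text
19.2 [480.63109378 199.33045745 200.90489726] [-0.06093318  0.29315311 -0.42185231] 85.52809042090873
102 [[236.5, 189.2], [281.2, 189.1], [280.3, 223.2], [237.4, 223.3]]
104.5 [[236.3, 190.1], [281.4, 190.1], [280.5, 224.5], [237.2, 224.5]]
106 [[236.1, 190.7], [281.6, 190.6], [280.6, 225.2], [237.1, 225.3]]
108 [[235.9, 191.4], [281.8, 191.4], [280.8, 226.3], [236.9, 226.3]]
col 162 [12, 12, 10, 15, 25, 24, 24, 23, 21, 22, 16, 24, 54, 55, 57, 53, 79, 101, 105, 102, 103, 103, 104, 104, 100, 106, 146, 78, 55, 92, 115, 126, 127, 127, 59, 32, 29, 33, 31, 29, 31, 29, 31, 31, 32, 30, 31, 31, 30, 30, 26, 19, 19, 19, 21, 22, 19, 20, 17, 22, 71, 77, 75, 157, 225, 229, 228, 229, 229, 229, 229, 229, 230, 230, 230, 230, 231, 231, 230, 229, 229, 230, 229, 229, 230, 231, 231, 231, 230, 230]
row 213 [186, 185, 183, 181, 177, 171, 169, 168, 168, 170, 178, 183, 184, 153, 37, 29, 31, 31, 28, 28, 30, 28, 23, 47, 91, 123, 127, 126, 106, 39, 30, 31, 28, 26, 28, 28, 28, 30, 32, 30, 32, 32, 31, 30, 33, 32, 29, 31, 30, 32, 30, 31, 33, 32, 31, 32, 32, 31, 30, 33, 31, 32, 32, 78, 124, 127, 124, 104, 61, 22, 22, 23, 27, 30, 32, 28, 22, 29, 74, 110, 107, 104, 103, 102, 103, 104, 106, 105, 108, 108]
```

```bash
python3 -c "
from plant import workorder
print(workorder.close_job())"
```

```text
the job is handed in; nothing more can be done
None
```

The relay is out of the tester and plugged fully home in the board's socket, with both tabs sprung back out. After letting go, its top sat at about z = 105 mm, which matches locked (about 105) rather than unlocked (about 108). I handed the job in at about 19 s of the 54 s; no verdict came back.

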